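# Touch off the three weld-bench gauges in order

### The job

Before welding, touch off the gauges on the bench with the fingertips: first the yellow cap, then the blue, then the green, pressing each down lightly so that it sinks about half of its travel and stays there, never hard against its stop. Leave the red gauge's cap up, do not pick up, drag or tip any gauge, and leave everything else on the bench where it is.

Things in the scene. Friction and masses are not known exactly. Their poses are not given: they have to be found in the camera images.
- gauge_yellow: touch-off gauge with the yellow cap: loose stand, 0.7 to 1.2 kg, grey round foot 60 mm across and 16 mm high, slim aluminium barrel 28 mm across, steel stem and flat yellow cap 36 mm across and 8 mm thick on top; 100 mm tall with the cap fully up. Origin: centre of the underside of the foot, z up.
- tip_yellow (a point): centre of the flat top face of the yellow cap; it sinks with the cap.
- cap_yellow (a joint): how far the yellow cap is pushed down (m): 0 fully up, 0.016 hard against its stop; it starts at 0 to 0.002. No spring: it slides stiffly under about 4 N and stays where it is left.
- gauge_blue: touch-off gauge with the blue cap: loose stand, 0.7 to 1.2 kg, grey round foot 60 mm across and 16 mm high, slim aluminium barrel 28 mm across, steel stem and flat blue cap 36 mm across and 8 mm thick on top; 75 mm tall with the cap fully up. Origin: centre of the underside of the foot, z up.
- tip_blue (a point): centre of the flat top face of the blue cap; it sinks with the cap.
- cap_blue (a joint): how far the blue cap is pushed down (m): 0 fully up, 0.016 hard against its stop; it starts at 0 to 0.002. No spring: it slides stiffly under about 4 N and stays where it is left.
- gauge_green: touch-off gauge with the green cap: loose stand, 0.7 to 1.2 kg, grey round foot 60 mm across and 16 mm high, slim aluminium barrel 28 mm across, steel stem and flat green cap 36 mm across and 8 mm thick on top; 125 mm tall with the cap fully up. Origin: centre of the underside of the foot, z up.
- tip_green (a point): centre of the flat top face of the green cap; it sinks with the cap.
- cap_green (a joint): how far the green cap is pushed down (m): 0 fully up, 0.016 hard against its stop; it starts at 0 to 0.002. No spring: it slides stiffly under about 4 N and stays where it is left.
- gauge_red: touch-off gauge with the red cap: loose stand, 0.7 to 1.2 kg, grey round foot 60 mm across and 16 mm high, slim aluminium barrel 28 mm across, steel stem and flat red cap 36 mm across and 8 mm thick on top; 90 mm tall with the cap fully up. Origin: centre of the underside of the foot, z up.
- tip_red (a point): centre of the flat top face of the red cap; it sinks with the cap.
- cap_red (a joint): how far the red cap is pushed down (m): 0 fully up, 0.016 hard against its stop; it starts at 0 to 0.002. No spring: it slides stiffly under about 4 N and stays where it is left.
- weldment: fixed steel V-block weldment: base plate 130 x 170 x 20 mm, upright with a V notch, 158 mm tall in all. Origin: centre of the underside.
- flange: loose steel ring, 100 mm outside, 60 mm inside, 25 mm high; bystander. Origin: centre of the underside.
- nut: loose steel hex nut, 36 mm across flats, 22 mm high; bystander. Origin: centre of the underside.
- spray_bottle: loose white bottle with a blue band and yellow spray head, 72 mm across, 183 mm tall; bystander. Origin: centre of the underside.
- grinder: loose yellow angle grinder, 280 mm long, 70 mm high, lying on the bench; bystander. Origin: below the middle of its handle.
- chipping_hammer: loose hammer with a wooden handle lying on the bench, 260 mm long, 26 mm high; bystander. Origin: on the bench under the middle of its length.
Not all that is in view belongs to the job. What is shaped like the gauge_yellow but purple is not meant.

How it is judged:
On the way, in this order (a step that is already met when the one before it is completed fails the run):
1. the yellow cap has been pressed part way down (4 to 13.5 mm) (value of joint cap_yellow between 0.004 and 0.0135 m), for 0.2 s.
2. the blue cap has been pressed part way down (4 to 13.5 mm) (value of joint cap_blue between 0.004 and 0.0135 m), for 0.2 s.
3. the green cap has been pressed part way down (4 to 13.5 mm) (value of joint cap_green between 0.004 and 0.0135 m), for 0.2 s.
At the end, for the whole second after the job is handed in: the yellow, blue and green caps are each down 4 to 13.5 mm of their 16 mm travel, the red cap is down less than 4 mm, all four gauges stand upright, at rest and within 20 mm of where they started, and the loose bystanders are within 20 mm of where they were (all of step 1 and all of step 2 and all of step 3 and value of joint cap_red below 0.004 m and distance of each of gauge_yellow, gauge_blue, gauge_green, gauge_red, flange, nut, spray_bottle, grinder, chipping_hammer from where it was at the start of the episode below 0.02 m and angle between each of gauge_yellow, gauge_blue, gauge_green, gauge_red's own z axis and vertical below 0.1 rad and linear speed of each of gauge_yellow, gauge_blue, gauge_green, gauge_red below 0.02 m/s); the robot touches nothing.
It fails at once if a gauge is pressed harder than 25 N (contact force between any of the arm, the fingers and gauge_yellow above 25 N or contact force between any of the arm, the fingers and gauge_blue above 25 N or contact force between any of the arm, the fingers and gauge_green above 25 N or contact force between any of the arm, the fingers and gauge_red above 25 N).
It fails at once if a cap is driven hard against its stop (value of joint any of cap_yellow, cap_blue, cap_green above 0.0155 m).
It fails at once if the red cap is pressed (value of joint cap_red above 0.004 m).
It fails at once if a gauge is lifted, carried, dragged or tipped (height (world z) of any of gauge_yellow, gauge_blue, gauge_green, gauge_red above 0.012 m or distance of any of gauge_yellow, gauge_blue, gauge_green, gauge_red from where it was at the start of the episode above 0.03 m or angle between any of gauge_yellow, gauge_blue, gauge_green, gauge_red's own z axis and vertical above 0.3 rad).
It fails at once if a bystander is moved more than 30 mm (distance of any of flange, nut, spray_bottle, grinder, chipping_hammer from where it was at the start of the episode above 0.03 m).
It also fails if it takes over 54 s, if anything falls off the work surface, if the arm or the gripper's body presses on something with over 40 N, if the wrist force passes 120 N, or if a joint passes its speed limit or range.

### The arm

A 6-joint arm with a two-finger parallel gripper is mounted at the origin on the work surface. World frame = base frame: x ahead of the robot, y to its left, z up, the work surface at z = 0. Lengths are in m, angles in rad, forces in N, time in s.
With the tool pointing down it reaches from about 0.35 to 0.775 m from the base axis. Payload 5.5 kg.
Tool frame: the origin (TCP) lies midway between the tips of the shut fingers; the grasp point (between the pads) lies grasp_offset behind it (grasp_offset is the distance from the TCP to the grasp point, in m); z points along the fingers, y is the line along which they close (so a half turn about z gives the same grasp; the last joint's range is limited). The gripper opens to 85 mm and grips with 20 to 120 N. Pads are 22 mm wide; open, the fingers measure 114 mm over their backs; the gripper's body (76 mm by 85 mm) begins 54 mm behind the grasp point. The pads swing forward as they close: fully open they stand 13 mm farther back than shut.
Start: joints at [1.139, 0.313, 0.046, 1.304, 0, 1.431], TCP at [0.165, 0.551, 0.231] pointing down, gripper open.
Joint ranges: [-2.76, 2.76], [-0.86, 1.69], [-1.03, 1.26], [-2.2, 2.34], [-1.47, 1.5], [-3.14, 3.14]. Speed limits (rad/s): [2.57, 2.57, 3.14, 3.14, 3.14, 3.14].

### API

Orientations are given as a unit quaternion [w, x, y, z].
In Python, from workcell import * gives the robot as it stands.
- The arm moves only by the tool step_arm, never from a script. Its argument "deltas" is a list of rows, each a list of 7 numbers: the shift along the world's x, y, z in mm, then the turn, a rotation vector about the world's x, y, z in degrees, then the gripper's target within -1 to 1 (fully open at 1, half-way at 0, shut at -1). A call has 1 to 5 rows; each row shifts and turns the commanded pose from where the row before left it; what a row does not reach is not made up. A row lasts 1/10 s, in which the tool goes at most 50 mm and 8.59 degrees, less where a joint would pass 70% of its speed; a pose out of reach is approached as far as the arm can. A call is refused whole if a number of a shift passes 50 or a number of a turn 8.59, either way. A call with a gripper value outside its range is refused whole. The fingers move at their own pace and stop on an object; "newtons" is the grip in N (left out, the last holds). Time passes only in rows, so rows that do not move let the fingers close. It gives the time, the measured TCP pose, the force, the opening and the grip force at its end, in the units of the state.
- get_state(): the state, without advancing time (a new reading comes with each control period).
- read_camera(name): name is "scene" or "side" or "wrist"; returns a dict with "image" (480x640x3 uint8, red, green, blue), "z_map" (480x640 float32, m along the optical axis (not along the pixel's ray), 0 where there is no reading), "K" (3x3 intrinsics, pixels), "world_from_camera" (4x4, takes a point from camera to world coordinates). Camera axes: x right, y down, z forward; pixel columns grow to the right and rows downward; lengths in m; the calibration is good to about 2 mm. A picture is of the moment at which its call begins.
- hand_in(): hands the job in; it is judged then, once.
The state is a dict: "clock": time; "joint_pos": joint angles; "qvel": joint speeds; "tau": joint torques, N m; "tcp_pos": TCP position; "orientation": TCP orientation; "wrist_force": force on the tool from outside, world axes, zero at the start; "ft_torque": the same for the moment, N m; "finger_gap": finger opening in m; "grip_force": force on a finger pad.
Only numpy, scipy, OpenCV 4.12 (cv2) and the standard library are available. Lean on these libraries where they do the work, as an engineer would, in place of code of your own. Each camera call takes 0.05 s, during which the arm holds its last target. There are 200 camera calls.

## Working session

There is one attempt and no reset: what is moved stays moved. The work goes in short steps, Python scripts to look and compute and a tool call to move; the robot and the scene stay as the last step left them, time stands still between calls to the robot, and variables do not carry over. Pictures are saved under pics/ and viewed, at most 10 in all, crops included, and the job is handed in when it is done.

Besides the shell and the picture viewer there is one more tool, called after "Call:" in YAML: its name, and indented under it one key for each argument. step_arm: Moves the arm, as the interface text tells. Its arguments: {"type":"object","properties":{"deltas":{"type":"array","items":{"type":"array","items":{"type":"number"}}},"newtons":{"type":"number"}},"required":["deltas"]}

```bash
mkdir -p pics; cat > h.py <<'E'
from workcell import *
import numpy as np, cv2
def snap(n,f):
    c=read_camera(n); cv2.imwrite(f'pics/{f}.png',c['image'][:,:,::-1]); np.savez(f'pics/{f}.npz',**c); return c
def pts(c):
    z=c['z_map']; v,u=np.mgrid[:480,:640]; K=c['K']
    p=np.stack([(u-K[0,2])/K[0,0]*z,(v-K[1,2])/K[1,1]*z,z],-1); T=c['world_from_camera']
    return p@T[:3,:3].T+T[:3,3]
E
python3 - <<'E'
from h import *
for n in('scene','side'): snap(n,n+'0')
s=get_state();print(s)
E
```

```text
{'clock': 0.1, 'joint_pos': array([ 1.13935396e+00,  3.13958878e-01,  4.51079129e-02,  1.30360755e+00,
       -1.76326191e-05,  1.43117701e+00]), 'qvel': array([-0.00032039, -0.0008619 ,  0.00347842, -0.00016039, -0.00057695,
       -0.0004311 ]), 'tau': array([ 2.47264878e-03, -4.81727636e+01,  2.99242795e+01,  1.28167271e-02,
       -1.62920787e-04,  4.63186694e-06]), 'tcp_pos': array([0.16526099, 0.55026777, 0.23048521]), 'orientation': array([-2.25631904e-04,  1.45394274e-01,  9.89373445e-01, -7.99926911e-04]), 'wrist_force': array([ 0.19571433,  0.12357199, -0.26005855]), 'ft_torque': array([0.02052072, 0.04292151, 0.01419579]), 'grip_force': 0.0, 'finger_gap': 0.08563386530070216}
```

View pics/scene0.png

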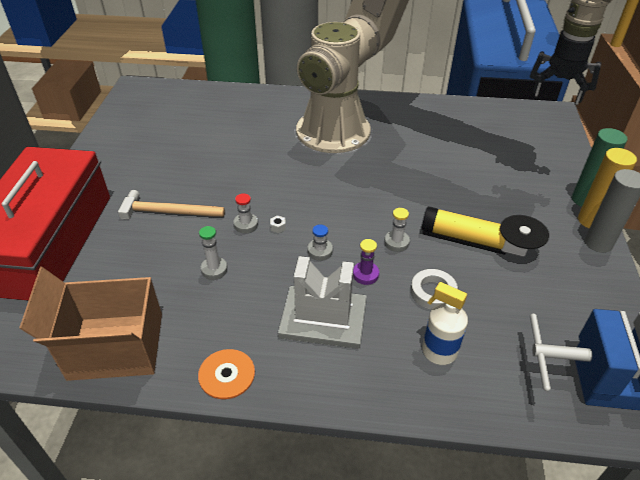

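View pics/side0.png

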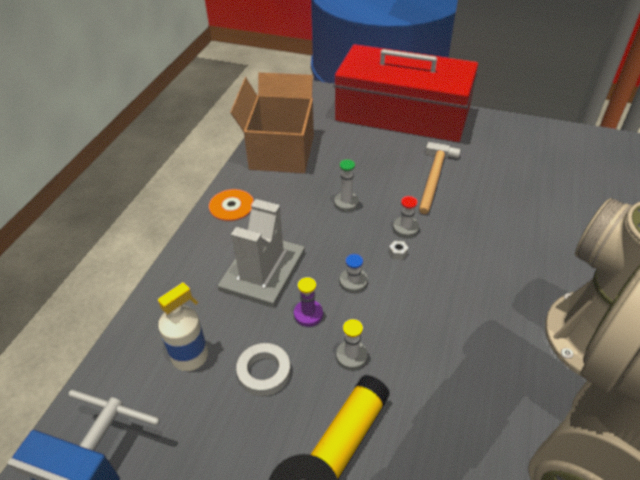

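The scene view shows two yellow caps. One is at (400,215) with a grey foot and an aluminium barrel. The other, at (368,246), has a purple body and foot, so it is the decoy. The spray head at (450,294) and the grinder at (465,228) are also yellow. Blue is at (320,231), green at (208,232) and red at (243,200). In the side view, yellow is at (352,328), the decoy at (307,286), blue at (354,262), green at (347,165) and red at (408,203). I choose the grey-footed yellow gauge and will check it in a crop.

```bash
python3 - <<'E'
from h import *
H={'yellow':(22,38),'blue':(100,125),'green':(50,75),'red':(0,6)}
px={'scene0':dict(yellow=(400,215),decoy=(368,246),blue=(320,231),green=(208,232),red=(243,200)),
'side0':dict(yellow=(352,328),decoy=(307,286),blue=(354,262),green=(347,165),red=(408,203))}
for f in px:
    c=np.load(f'pics/{f}.npz'); P=pts(c); hsv=cv2.cvtColor(c['image'],cv2.COLOR_RGB2HSV)
    for k,(u,v) in px[f].items():
        lo,hi=H['yellow' if k=='decoy' else k]
        m=cv2.inRange(hsv,(lo,120,60),(hi,255,255)); w=np.zeros_like(m); w[v-14:v+15,u-14:u+15]=1
        q=P[(m>0)&(w>0)]; q=q[q[:,2]>.05]; zt=np.percentile(q[:,2],90); t=q[q[:,2]>zt-.003]
        print(f,k,len(q),'top',zt.round(4),'med z',np.median(t[:,2]).round(4),'mid',((t.min(0)+t.max(0))/2).round(4)[:2],'ext',np.ptp(t,0).round(3)[:2],'mean',t.mean(0).round(4)[:2])
a=np.load('pics/scene0.npz')['image'][195:285,290:430]; cv2.imwrite('pics/crop.png',cv2.resize(a,None,fx=5,fy=5,interpolation=cv2.INTER_CUBIC)[:,:,::-1])
E
```

```text
scene0 yellow 144 top 0.1007 med z 0.0992 mid [0.9467 0.1624] ext [1.006 0.095] mean [0.4715 0.1934]
scene0 decoy 170 top 0.1012 med z 0.0999 mid [1.0007 0.1258] ext [0.898 0.032] mean [0.5806 0.1256]
scene0 blue 152 top 0.0739 med z 0.0727 mid [0.509  0.0152] ext [0.035 0.033] mean [0.5082 0.0146]
scene0 green 163 top 0.1256 med z 0.1242 mid [ 1.0134 -0.0605] ext [0.873 0.351] mean [ 0.6043 -0.2164]
scene0 red 141 top 0.0903 med z 0.089 mid [ 0.4387 -0.1784] ext [0.034 0.035] mean [ 0.4395 -0.1772]
side0 yellow 274 top 0.0991 med z 0.0976 mid [0.3872 0.4806] ext [0.168 0.596] mean [0.4534 0.2036]
side0 decoy 223 top 0.0991 med z 0.0975 mid [0.5669 0.1312] ext [0.034 0.035] mean [0.5666 0.1319]
side0 blue 184 top 0.0725 med z 0.0711 mid [0.4119 0.3913] ext [0.218 0.775] mean [0.5026 0.0265]
side0 green 121 top 0.123 med z 0.1217 mid [ 0.5922 -0.2142] ext [0.032 0.037] mean [ 0.5921 -0.2147]
side0 red 150 top 0.0879 med z 0.0863 mid [ 0.4344 -0.1726] ext [0.033 0.036] mean [ 0.4342 -0.1728]
```

View pics/crop.png

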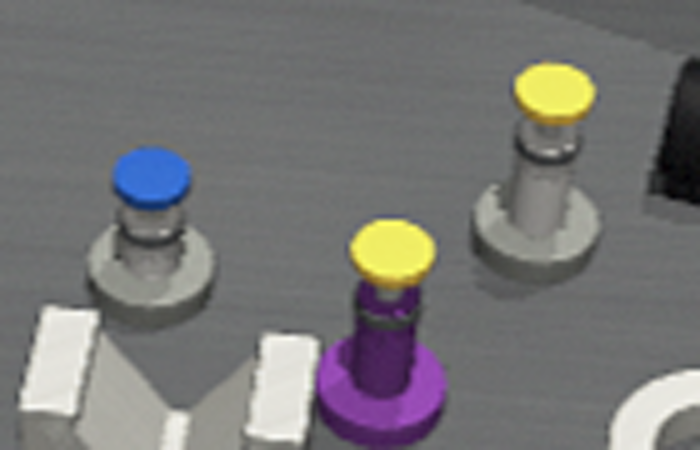

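The crop shows the grey-footed yellow gauge at upper right, cap at crop (553,92). The purple decoy is at lower middle, and the blue gauge sits close behind the V-block.

```bash
python3 - <<'E'
from h import *
H={'yellow':(22,38),'blue':(100,125),'green':(50,75),'red':(0,6)}
px={'scene0':dict(yellow=(400,215),decoy=(368,246),blue=(320,231),green=(208,232)),
'side0':dict(yellow=(352,328),decoy=(307,286),blue=(354,262),green=(347,165))}
for f in px:
    c=np.load(f'pics/{f}.npz'); P=pts(c); hsv=cv2.cvtColor(c['image'],cv2.COLOR_RGB2HSV)
    P[c['z_map']==0]=np.nan
    for k,(u,v) in px[f].items():
        lo,hi=H['yellow' if k=='decoy' else k]
        m=cv2.inRange(hsv,(lo,120,60),(hi,255,255)); w=np.zeros_like(m); w[v-14:v+15,u-14:u+15]=1
        q=P[(m>0)&(w>0)]; h=dict(yellow=.1,decoy=.1,blue=.075,green=.125)[k]
        q=q[abs(q[:,2]-h)<.02]; q=q[np.linalg.norm(q-np.median(q,0),axis=1)<.03]
        t=q[q[:,2]>np.percentile(q[:,2],85)-.004]
        print(f,k,len(t),np.median(t,0).round(4),'mid',((t.min(0)+t.max(0))/2).round(4)[:2],'ext',np.ptp(t,0).round(3)[:2])
    q=P[(P[...,2]>.14)&(P[...,2]<.17)&(P[...,0]>.45)&(P[...,0]<.75)&(abs(P[...,1])<.11)]
    print('weld',q.min(0),q.max(0))
E
```

```text
scene0 yellow 112 [0.4579 0.1943 0.0985] mid [0.4585 0.1943] ext [0.037 0.032]
scene0 decoy 135 [0.5713 0.126  0.0992] mid [0.5698 0.1258] ext [0.037 0.032]
scene0 blue 129 [0.5088 0.015  0.0723] mid [0.5084 0.0152] ext [0.036 0.033]
scene0 green 135 [ 0.5957 -0.22    0.1235] mid [ 0.5951 -0.2199] ext [0.036 0.032]
weld [ 0.67319611 -0.01293796  0.14018393] [0.73657941 0.09876737 0.16133834]
side0 yellow 241 [0.4542 0.2005 0.0973] mid [0.4546 0.2002] ext [0.035 0.035]
side0 decoy 204 [0.5669 0.1322 0.0971] mid [0.5668 0.1312] ext [0.035 0.035]
side0 blue 162 [0.5046 0.0203 0.0705] mid [0.5041 0.0197] ext [0.034 0.035]
side0 green 109 [ 0.5919 -0.2156  0.1216] mid [ 0.5922 -0.2142] ext [0.032 0.037]
weld [ 0.67186483 -0.00845945  0.14008133] [0.73207541 0.10627409 0.1586331 ]
```

Call:
step_arm:
  deltas:
    - [36,-44,0,0,0,0,-1]
    - [36,-44,0,0,0,0,-1]
    - [36,-44,0,0,0,0,-1]
    - [36,-44,0,0,0,0,-1]
    - [36,-44,0,0,0,0,-1]
  newtons: 30

```text
clock: 0.6
tcp_pos: [0.3243, 0.3555, 0.231]
orientation: [-0.0, 0.145, 0.989, -0.0]
wrist_force: [1.6, -0.5, 0.4]
finger_gap: 0.0122
grip_force: 0.0
```

Call:
step_arm:
  deltas:
    - [36,-44,0,0,0,0,-1]
    - [36,-44,0,0,0,0,-1]
    - [36,-44,0,0,0,0,-1]
    - [0,0,0,0,0,0,-1]
    - [0,0,0,0,0,0,-1]

```text
clock: 1.1
tcp_pos: [0.4192, 0.2399, 0.2309]
orientation: [-0.001, 0.147, 0.989, -0.0]
wrist_force: [-0.3, 0.4, 0.0]
finger_gap: -0.0001
grip_force: 0.0
```

Call:
step_arm:
  deltas:
    - [18,-21,0,0,0,0,-1]
    - [19,-22,-20,0,0,0,-1]
    - [0,0,-40,0,0,0,-1]
    - [0,0,-40,0,0,0,-1]
    - [0,0,0,0,0,0,-1]

```text
clock: 1.6
tcp_pos: [0.4505, 0.1982, 0.1264]
orientation: [-0.005, 0.144, 0.99, -0.002]
wrist_force: [-1.3, 0.2, 0.3]
finger_gap: 0.0001
grip_force: 0.0
```

```bash
python3 - <<'E'
from h import *
snap('side','side1'); c=snap('scene','scene1')
print(get_state()['tcp_pos'],get_state()['wrist_force'])
a=[np.load('pics/side1.npz')['image'][250:390,270:430],c['image'][130:270,320:480]]
cv2.imwrite('pics/y1.png',cv2.resize(np.hstack(a),None,fx=2.5,fy=2.5,interpolation=cv2.INTER_CUBIC)[:,:,::-1])
E
```

```text
[0.45441547 0.19914527 0.13144715] [0.82506382 0.54927881 0.60791441]
```

View pics/y1.png

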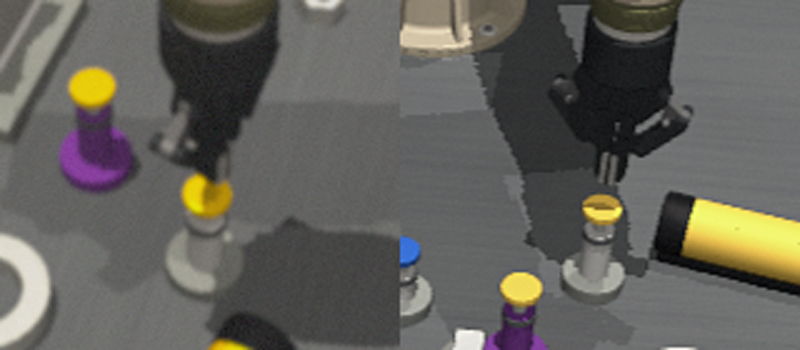

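The crop shows the shut fingertips directly above the grey-footed yellow cap in both views, with clearance and nothing else nearby.

Call:
step_arm:
  deltas:
    - [1,-1,-8,0,0,0,-1]
    - [0,0,-8,0,0,0,-1]
    - [0,0,-6,0,0,0,-1]
    - [0,0,-3,0,0,0,-1]
    - [0,0,0,0,0,0,-1]

```text
clock: 2.2
tcp_pos: [0.4565, 0.197, 0.106]
orientation: [-0.0, 0.145, 0.989, -0.0]
wrist_force: [-0.3, 0.7, 0.1]
finger_gap: -0.0
grip_force: 0.0
```

Call:
step_arm:
  deltas:
    - [0,0,-2,0,0,0,-1]
    - [0,0,-2,0,0,0,-1]
    - [0,0,0,0,0,0,-1]

```text
clock: 2.5
tcp_pos: [0.4567, 0.1971, 0.1022]
orientation: [-0.0, 0.145, 0.989, 0.0]
wrist_force: [-0.3, 0.3, -0.2]
finger_gap: -0.0001
grip_force: 0.0
```

Call:
step_arm:
  deltas:
    - [0,0,-2,0,0,0,-1]
    - [0,0,-2,0,0,0,-1]

```text
clock: 2.7
tcp_pos: [0.457, 0.1972, 0.0985]
orientation: [0.0, 0.145, 0.989, 0.0]
wrist_force: [-2.0, 0.4, 4.3]
finger_gap: -0.0003
grip_force: 1.9
```

Call:
step_arm:
  deltas:
    - [0,0,-2,0,0,0,-1]
    - [0,0,-2,0,0,0,-1]
    - [0,0,-2,0,0,0,-1]
    - [0,0,-1,0,0,0,-1]
    - [0,0,0,0,0,0,-1]

```text
clock: 3.2
tcp_pos: [0.4569, 0.1972, 0.0912]
orientation: [0.0, 0.145, 0.989, 0.0]
wrist_force: [0.9, -1.3, 1.4]
finger_gap: -0.0
grip_force: 0.6
```

Call:
step_arm:
  deltas:
    - [0,0,5,0,0,0,-1]
    - [0,0,30,0,0,0,-1]
    - [0,0,34,0,0,0,-1]
    - [0,0,0,0,0,0,-1]

```text
clock: 3.6
tcp_pos: [0.4593, 0.1979, 0.1646]
orientation: [0.003, 0.145, 0.989, 0.001]
wrist_force: [-0.2, 0.9, 0.2]
finger_gap: -0.0001
grip_force: 0.0
```

Call:
step_arm:
  deltas:
    - [10,-36,0,0,0,0,-1]
    - [10,-36,0,0,0,0,-1]
    - [10,-36,0,0,0,0,-1]
    - [10,-36,0,0,0,0,-1]
    - [10,-36,0,0,0,0,-1]

```text
clock: 4.1
tcp_pos: [0.5065, 0.0158, 0.1599]
orientation: [-0.0, 0.145, 0.989, 0.0]
wrist_force: [0.5, 0.5, -0.4]
finger_gap: 0.0
grip_force: 0.0
```

Call:
step_arm:
  deltas:
    - [0,0,0,0,0,0,-1]
    - [0,0,-15,0,0,0,-1]
    - [0,0,-20,0,0,0,-1]
    - [0,0,-15,0,0,0,-1]
    - [0,0,0,0,0,0,-1]

```text
clock: 4.6
tcp_pos: [0.5043, 0.018, 0.1079]
orientation: [-0.003, 0.145, 0.989, 0.0]
wrist_force: [-0.3, 0.5, -0.6]
finger_gap: 0.0002
grip_force: 0.0
```

```bash
python3 - <<'E'
from h import *
snap('side','side2'); c=snap('scene','scene2')
print(get_state()['tcp_pos'],get_state()['wrist_force'])
a=[np.load('pics/side2.npz')['image'][210:370,270:430],c['image'][130:290,270:430]]
cv2.imwrite('pics/b1.png',cv2.resize(np.hstack(a),None,fx=2.5,fy=2.5,interpolation=cv2.INTER_CUBIC)[:,:,::-1])
E
```

```text
[0.50618401 0.01774665 0.11015985] [0.35447493 0.04207004 0.03897185]
```

View pics/b1.png

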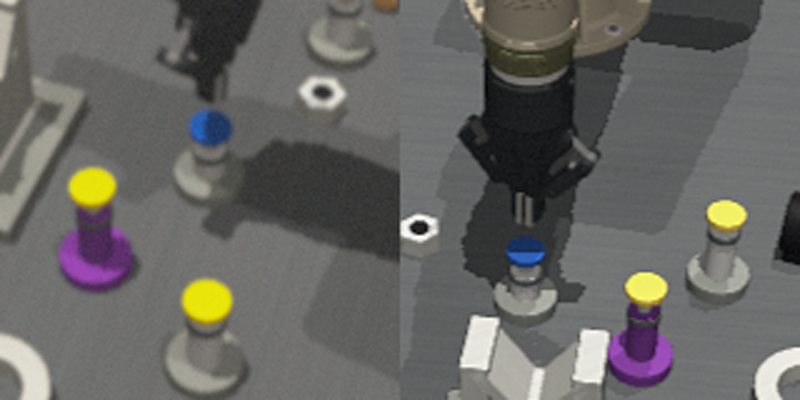

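The yellow cap now sits lower and its stand has not moved. The fingertips are above the blue cap, clear of the nut and the V-block.

Call:
step_arm:
  deltas:
    - [0,0,-10,0,0,0,-1]
    - [0,0,-10,0,0,0,-1]
    - [0,0,-6,0,0,0,-1]
    - [0,0,-3,0,0,0,-1]
    - [0,0,0,0,0,0,-1]

```text
clock: 5.2
tcp_pos: [0.5063, 0.0172, 0.0807]
orientation: [-0.001, 0.145, 0.989, 0.0]
wrist_force: [0.5, 0.2, 0.8]
finger_gap: 0.0001
grip_force: 0.0
```

Call:
step_arm:
  deltas:
    - [0,0,-2,0,0,0,-1]
    - [0,0,-2,0,0,0,-1]
    - [0,0,-2,0,0,0,-1]
    - [0,0,-2,0,0,0,-1]

```text
clock: 5.6
tcp_pos: [0.5068, 0.0171, 0.0733]
orientation: [0.0, 0.145, 0.989, 0.0]
wrist_force: [0.8, 0.1, 0.6]
finger_gap: 0.0001
grip_force: 0.0
```

Call:
step_arm:
  deltas:
    - [0,0,-2,0,0,0,-1]
    - [0,0,-2,0,0,0,-1]
    - [0,0,-2,0,0,0,-1]

```text
clock: 5.9
tcp_pos: [0.5069, 0.0171, 0.0675]
orientation: [0.0, 0.145, 0.989, 0.0]
wrist_force: [-1.3, 0.0, 3.1]
finger_gap: 0.0002
grip_force: 1.9
```

Call:
step_arm:
  deltas:
    - [0,0,-1,0,0,0,-1]
    - [0,0,0,0,0,0,-1]
    - [0,0,0,0,0,0,-1]

```text
clock: 6.2
tcp_pos: [0.5068, 0.0171, 0.0662]
orientation: [0.0, 0.145, 0.989, 0.0]
wrist_force: [0.3, 0.3, 1.0]
finger_gap: 0.0003
grip_force: 0.6
```

Call:
step_arm:
  deltas:
    - [0,0,5,0,0,0,-1]
    - [0,0,35,0,0,0,-1]
    - [0,0,35,0,0,0,-1]
    - [0,0,29,0,0,0,-1]
    - [0,0,0,0,0,0,-1]

```text
clock: 6.7
tcp_pos: [0.5094, 0.0169, 0.1748]
orientation: [0.004, 0.145, 0.989, 0.0]
wrist_force: [0.1, -0.7, 0.1]
finger_gap: -0.0001
grip_force: 0.0
```

Call:
step_arm:
  deltas:
    - [15,-39,0,0,0,0,-1]
    - [15,-39,0,0,0,0,-1]
    - [15,-39,0,0,0,0,-1]
    - [15,-39,0,0,0,0,-1]
    - [14,-39,0,0,0,0,-1]

```text
clock: 7.2
tcp_pos: [0.5808, -0.1792, 0.1694]
orientation: [-0.001, 0.145, 0.989, 0.0]
wrist_force: [0.7, -0.2, 0.8]
finger_gap: 0.0003
grip_force: 0.0
```

Call:
step_arm:
  deltas:
    - [13,-39,0,0,0,0,-1]
    - [0,0,0,0,0,0,-1]
    - [0,0,-10,0,0,0,-1]
    - [0,0,0,0,0,0,-1]

```text
clock: 7.6
tcp_pos: [0.5922, -0.2154, 0.1579]
orientation: [-0.002, 0.145, 0.989, 0.001]
wrist_force: [0.1, 0.5, 0.2]
finger_gap: -0.0002
grip_force: 0.0
```

```bash
python3 - <<'E'
from h import *
snap('side','side3'); c=snap('scene','scene3')
print(get_state()['tcp_pos'],get_state()['wrist_force'])
a=[np.load('pics/side3.npz')['image'][90:250,270:430],c['image'][130:290,140:300]]
cv2.imwrite('pics/g1.png',cv2.resize(np.hstack(a),None,fx=2.5,fy=2.5,interpolation=cv2.INTER_CUBIC)[:,:,::-1])
E
```

```text
[ 0.59282496 -0.21517476  0.15947548] [-0.53349174 -0.50011288  1.01766531]
```

View pics/g1.png

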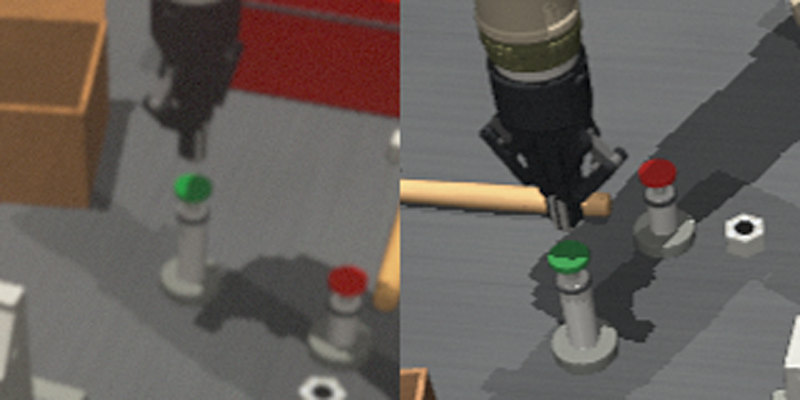

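The fingertips are above the green cap, and the red gauge and its cap are untouched.

Call:
step_arm:
  deltas:
    - [1,-2,-9,0,0,0,-1]
    - [0,0,-9,0,0,0,-1]
    - [0,0,-6,0,0,0,-1]
    - [0,0,-3,0,0,0,-1]
    - [0,0,0,0,0,0,-1]

```text
clock: 8.2
tcp_pos: [0.5943, -0.2185, 0.1325]
orientation: [-0.001, 0.145, 0.989, 0.0]
wrist_force: [0.1, -1.4, -0.6]
finger_gap: 0.0003
grip_force: 0.0
```

Call:
step_arm:
  deltas:
    - [0,0,-2,0,0,0,-1]
    - [0,0,-2,0,0,0,-1]
    - [0,0,-2,0,0,0,-1]
    - [0,0,-2,0,0,0,-1]

```text
clock: 8.6
tcp_pos: [0.5948, -0.219, 0.1253]
orientation: [0.0, 0.145, 0.989, 0.0]
wrist_force: [0.5, 0.0, -0.0]
finger_gap: -0.0001
grip_force: 0.0
```

Call:
step_arm:
  deltas:
    - [0,0,-2,0,0,0,-1]
    - [0,0,-2,0,0,0,-1]
    - [0,0,0,0,0,0,-1]

```text
clock: 8.9
tcp_pos: [0.5948, -0.2189, 0.1214]
orientation: [0.0, 0.145, 0.989, -0.0]
wrist_force: [-0.8, -0.1, 2.3]
finger_gap: -0.0001
grip_force: 0.9
```

Call:
step_arm:
  deltas:
    - [0,0,-2,0,0,0,-1]
    - [0,0,-2,0,0,0,-1]
    - [0,0,-1,0,0,0,-1]
    - [0,0,0,0,0,0,-1]
    - [0,0,0,0,0,0,-1]

```text
clock: 9.4
tcp_pos: [0.5948, -0.2189, 0.1161]
orientation: [-0.0, 0.145, 0.989, 0.0]
wrist_force: [-0.5, -0.7, 1.1]
finger_gap: -0.0002
grip_force: 0.8
```

Call:
step_arm:
  deltas:
    - [0,0,5,0,0,0,-1]
    - [0,0,35,0,0,0,-1]
    - [0,0,40,0,0,0,-1]
    - [0,0,40,0,0,0,-1]
    - [0,0,0,0,0,0,-1]

```text
clock: 9.9
tcp_pos: [0.5972, -0.22, 0.2431]
orientation: [0.005, 0.145, 0.989, -0.002]
wrist_force: [1.0, -0.2, 0.7]
finger_gap: 0.0
grip_force: 0.0
```

Call:
step_arm:
  deltas:
    - [-25,0,20,0,0,0,-1]
    - [-25,0,20,0,0,0,-1]
    - [0,0,0,0,0,0,-1]
    - [0,0,0,0,0,0,-1]

```text
clock: 10.3
tcp_pos: [0.5448, -0.219, 0.2766]
orientation: [0.001, 0.146, 0.989, -0.0]
wrist_force: [0.7, -0.6, -0.5]
finger_gap: 0.0001
grip_force: 0.0
```

```bash
python3 - <<'E'
from h import *
H={'yellow':(22,38),'blue':(100,125),'green':(50,75),'red':(0,6)}
px={'scene':dict(yellow=(400,218),blue=(320,234),green=(208,235),red=(243,200)),
'side':dict(yellow=(352,331),blue=(354,265),green=(347,168),red=(408,203))}
hh=dict(yellow=.1,blue=.075,green=.125,red=.09)
def meas(c,f):
    P=pts(c);P[c['z_map']==0]=np.nan; hsv=cv2.cvtColor(c['image'],cv2.COLOR_RGB2HSV);o={}
    for k,(u,v) in px[f].items():
        lo,hi=H[k]; m=cv2.inRange(hsv,(lo,120,40),(hi,255,255)); w=np.zeros_like(m); w[v-16:v+17,u-16:u+17]=1
        q=P[(m>0)&(w>0)]; q=q[abs(q[:,2]-hh[k])<.03]; q=q[np.linalg.norm(q-np.median(q,0),axis=1)<.03]
        t=q[q[:,2]>np.percentile(q[:,2],85)-.004]; o[k]=np.median(t,0) if len(t) else np.full(3,np.nan)
    return o
for f in px:
    c=snap(f,f+'4'); a=meas(np.load(f'pics/{f}0.npz'),f); b=meas(c,f)
    for k in a: print(f,k,((b[k]-a[k])*1000).round(1))
print(get_state()['tcp_pos'],get_state()['wrist_force'])
E
```

```text
scene yellow [ 0.1  0.5 -8.4]
scene blue [-0.5 -0.1 -6.6]
scene green [-0.7  0.  -8.5]
scene red [-0.7 -0.3 -0.5]
side yellow [ 0.6  0.1 -8.3]
side blue [-0.2  0.7 -7.1]
side green [-0.4  2.  -8.5]
side red [0.3 0.  0.4]
[ 0.54493081 -0.21875327  0.27521586] [-1.30824871 -0.71428452 -0.09432783]
```

View pics/scene4.png

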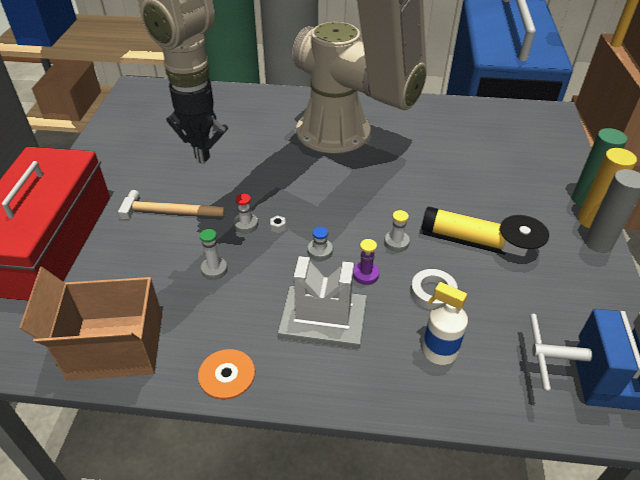

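The yellow (400,217), blue (320,233) and green (208,235) caps have sunk about 7 to 8.5 mm. Red at (243,200) is still up, the stands and bystanders are where they were, and the arm is clear of everything.

```bash
python3 -c "
from workcell import *
print(hand_in())"
```

```text
the job is handed in; nothing more can be done
None
```

I pressed the yellow, blue and green caps in that order, each about 7–9 mm down of its 16 mm travel, left the red cap up with nothing else seen to move, and handed the job in; no verdict came back.

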